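# Index pin through the flanged bushing

## Robot

A 6-joint arm with a two-finger parallel gripper is mounted at the origin on the work surface. World frame = base frame: x ahead of the robot, y to its left, z up, the work surface at z = 0. Lengths are in m, angles in rad, forces in N, time in s.
With the tool pointing down it reaches from about 0.3 to 0.775 m from the base axis. Payload 14.6 kg.
Tool frame: the origin (TCP) lies between the finger pads; the fingertips stand 14 mm ahead of it and the grasp point (between the pads) lies 5 mm behind it; z points along the fingers, y is the line along which they close (so a half turn about z gives the same grasp; the last joint's range is limited). The gripper opens to 85 mm and grips with 20 to 120 N. Pads are 22 mm wide; open, the fingers measure 114 mm over their backs; the gripper's body (76 mm by 85 mm) begins 54 mm behind the grasp point. The pads swing forward as they close: fully open they stand 13 mm farther back than shut.
Start: joints at [1.133, 0.3, 1.521, -0, 1.321, -0.067], TCP at [0.199, 0.513, 0.245] pointing down, gripper open.
Joint ranges: [-3.03, 3.03], [-0.79, 2.21], [0.23, 2.52], [-1.04, 4.18], [0, 3.07], [-2.55, 2.55]. Speed limits (rad/s): [2.22, 2.22, 2.57, 3.14, 3.14, 3.14].

## Interface

Orientations are given as a 3x3 rotation matrix whose columns are the frame's x, y, z axes.
In Python, from cell import arm gives the robot as it stands. The module is installed in compiled form; this text tells all that it offers. Calls block until the motion is done:
- arm.reach(position, orientation): joint-space move of the TCP to a pose.
- arm.line_to(position, rotation=None, speed=0.15): straight line of the TCP; rotation=None keeps the orientation; speed is the mean speed in m/s.
- arm.goto_joints(angles): joint-space move.
- arm.move_gripper(opening): opening from 0.0 (shut) to 1.0 (fully open); the grip force is fixed at half the most; returns when the fingers have stopped.
- arm.sleep(seconds).
- arm.inverse_kinematics(position, orientation): joint angles nearest the present ones, or None.
- arm.capture(name): name is "scene" or "top" or "wrist"; returns the picture (400x640x3 uint8, blue, green, red); there is no depth.
- arm.camera_model(name): a dict with "vertical_fov" (degrees; the focal length in pixels is half the picture's height over the tangent of half this angle, whatever the lens; pixels are square), "cx", "cy" (the principal point, pixels), "D" ([k1, k2, p1, p2, k3] as OpenCV has them; the pictures are not rectified), "cam_to_world" (4x4, takes a point from camera to world coordinates). Camera axes: x right, y down, z forward; pixel columns grow to the right and rows downward; lengths in m; the calibration is good to about 2 mm. A picture is of the moment at which its call begins: read the wrist's pose just before it. camera_model takes no time and is no camera call; for the wrist camera it gives the pose at the moment of the call.
A pose or a line that the arm cannot do raises arm.PlanningError and nothing moves.
- arm.hand_in(): hands the job in; it is judged then, once.
Trained networks look in the newest picture that a camera, given by its name, has taken for a name from the list of things; names that differ only in an ending like _2 or _b are one class to them, and where a whole thing is asked for, a point or a joint stands for the part that bears it (a point fixed in the world has none). Each returns a list of dicts, best first, with "conf" (0 to 1); they miss things now and then, are a little off and sometimes report something else, mostly with a low value. They report only what shows in the picture. A call takes as long as a camera call. They do not tell look-alikes from the thing itself.
- arm.recognise(query, camera): "bbox" ([centre column, centre row, width, height] in pixels, round what is visible of it).
- arm.cut_out(query, camera): "pixels" (400x640 bool, what is visible of it) and "bbox" ([centre column, centre row, width, height] in pixels, round what is visible of it).
- arm.pinpoint(query, camera): "at" ([row, column] in pixels: a listed point, or the origin of a listed thing).
Readings, each from a call of its own:
- arm.current_t(): time.
- arm.current_joint_pos(): joint angles.
- arm.current_qvel(): joint speeds.
- arm.current_joint_efforts(): joint torques, N m.
- arm.current_eef_pos(): TCP position.
- arm.current_ee_rot(): TCP orientation.
- arm.current_contact_force(): force on the tool from outside, world axes, zero at the start.
- arm.current_wrist_torque(): the same for the moment, N m.
- arm.current_width(): opening from 0.0 (shut) to 1.0 (fully open).
- arm.current_grasp_force(): force on a finger pad.
Only numpy, scipy, OpenCV 4.12 (cv2) and the standard library are available. Lean on these libraries where they do the work, as an engineer would, in place of code of your own. Each camera call takes 0.05 s, during which the arm holds its last target. There are 200 camera calls.

## Task

Lock the swivel joint in the clamp: take the red-headed index pin out of the wooden rack, put it into the hole in the steel bushing's flange, turn the bushing round until the pin drops into one of the three holes hidden in the black barrel underneath, and push the pin fully home, its head down on the flange. Work by feel and never force the pin. Leave it there, let go, and do not disturb the brass pin, the screwdriver or the spare parts.

Things in the scene. Friction and masses are not known exactly. Their poses are not given: they have to be found in the camera images.
- nest: Fixed clamp nest: dark steel base plate 160 x 130 x 12 mm, on it an aluminium clamp ring 105 mm in diameter, its top 52 mm above the bench, with two ears and a clamp screw on its -x side. It holds the black barrel upright; in that sits the steel bushing. Origin: centre of the underside, on the axis of barrel and bushing; z up.
- barrel_top (a point): Centre of the flat top (72 mm above the bench) of the black barrel, 72 mm in diameter, clamped fast at an unknown turn. Its top has three upright blind index holes, 9 mm wide, 25 mm deep, 120 degrees apart, 26 mm from the axis. They are hidden under the bushing's flange; where they lie is not known and must be felt for with the pin. Fixed to the nest, z up.
- bushing_axis (a point): Centre of the top face (80 mm above the bench) of the bushing's flange, on the upright axis about which the bushing turns. Fixed to the nest. The flange is bright steel, 76 mm in diameter, 8 mm thick, and lies on the barrel's top. The bushing turns endlessly either way with a light drag (about 3 N sideways at its pin hole) and cannot lift.
- pin_hole (a point): Centre, level with the flange's top face, of the one pin hole (9 mm wide, right through) in the bushing's flange. 26 mm from bushing_axis; goes round it as the bushing turns; z up, x outward. At first 17 to 103 degrees from a barrel hole, either way. A pin in it rests on the barrel's top 8 mm below the flange's face; over a barrel hole it can go on down.
- index_pin: The pin to use: steel shank 8 mm thick, 30 mm long with a 3 mm tapered tip, and a red ribbed head 16 mm in diameter, 26 mm tall (56 mm in all, about 45 g). Origin at the tip, z towards the head. Stands upright in an end hole of the rack, head top 66 mm above the bench. Fully home: tip 30 mm below the flange's top face, head's underside on the flange.
- rack: Fixed wooden block 56 mm (x) x 160 mm (y) x 30 mm tall with three holes 9.5 mm wide and 20 mm deep along y, at -55, 0 and +55 mm; the two pins stand in the end holes, the middle hole is empty. Origin: centre of the underside, z up.
- brass_pin: Bystander: pin of the same shape, all brass, standing in the rack's other end hole. Origin at its tip. Leave it.
- screwdriver: Bystander: screwdriver 200 mm long with a yellow handle 26 mm thick, lying on the bench along its x. Origin under its middle. Leave it.
- spare_bushing: Bystander: loose flanged steel bushing lying flange down on the bench, flange 76 mm in diameter, 38 mm tall. Origin: centre of the underside. Leave it.
- spare_barrel: Bystander: loose black barrel standing on the bench, 72 mm in diameter, 60 mm tall, showing the three holes in its top. Origin: centre of the underside. Leave it.
Things that resemble listed ones, but are neither listed nor needed, are in the scene too. There is more than one size of the rack; the one meant has the size given above.

How it is judged:
On the way, in this order (a step that is already met when the one before it is completed fails the run):
1. the index pin is drawn out of the rack (z of index_pin in the frame of rack above 0.032 m), for 0.1 s.
2. the bushing has been turned and the pin's tip has dropped through it into a barrel hole (over 12 mm below the flange's top face) (horizontal distance between index_pin and pin_hole below 0.004 m and z of index_pin in the frame of pin_hole below -0.012 m), for 0.1 s.
At the end, for the whole second after the job is handed in: the index pin stands upright through the bushing's hole and a barrel hole, at rest and released, its head within 2 mm of lying on the flange (z of index_pin in the frame of pin_hole below -0.028 m and horizontal distance between index_pin and pin_hole below 0.004 m and angle between index_pin's own z axis and vertical below 0.12 rad and linear speed of index_pin below 0.02 m/s); the robot touches nothing.
It fails at once if the pin was forced: more than 30 N between it and the clamped barrel, bushing or nest (contact force between index_pin and nest above 30 N).
It fails at once if the brass pin was moved by more than 20 mm (distance of brass_pin from where it was at the start of the episode above 0.02 m).
It fails at once if the screwdriver was moved by more than 20 mm (distance of screwdriver from where it was at the start of the episode above 0.02 m).
It fails at once if the spare bushing was moved by more than 20 mm (distance of spare_bushing from where it was at the start of the episode above 0.02 m).
It fails at once if the spare barrel was moved by more than 20 mm (distance of spare_barrel from where it was at the start of the episode above 0.02 m).
It also fails if it takes over 58 s, if anything falls off the work surface, if the arm or the gripper's body presses on something with over 40 N, if the wrist force passes 120 N, or if a joint passes its speed limit or range.

## Working session

There is one attempt and no reset: what is moved stays moved. The work goes in short steps, each a Python script; the robot and the scene stay as the last script left them, time stands still between calls to the robot, and variables do not carry over. Pictures are saved under pics/ and viewed, at most 10 in all, crops included, and the job is handed in when it is done.

```bash
mkdir -p pics
cat > h.py <<'E'
import numpy as np, cv2
from cell import arm
def ray(cam,uv,m=None):
    m=m or arm.camera_model(cam); f=200/np.tan(np.radians(m["vertical_fov"])/2)
    K=np.array([[f,0,m["cx"]],[0,f,m["cy"]],[0,0,1]])
    p=cv2.undistortPoints(np.array([[uv]],float),K,np.array(m["D"],float))[0,0]
    T=np.array(m["cam_to_world"]); return T[:3,3],T[:3,:3]@np.array([p[0],p[1],1])
def atz(cam,uv,z,m=None):
    o,d=ray(cam,uv,m); return o+d*(z-o[2])/d[2]
E
python3 - <<'E'
from h import *
for c in("top","scene"):
    im=arm.capture(c); cv2.imwrite(f"pics/{c}0.png",im)
    print(c,np.round(arm.camera_model(c)["cam_to_world"],2)[:3,3])
    for q,z in(("nest",0),("bushing_axis",.08),("pin_hole",.08),("index_pin",.01),("rack",0),("brass_pin",.01),("screwdriver",0),("spare_bushing",0),("spare_barrel",0)):
        for r in arm.pinpoint(q,c)[:3]:
            uv=r["at"][::-1]; print(q,round(r["conf"],2),np.round(uv),np.round(atz(c,uv,z),3))
print(arm.current_t(),arm.current_ee_rot().round(2) if hasattr(arm.current_ee_rot(),'round') else arm.current_ee_rot())
E
```

```text
top [ 0.35 -0.03  1.6 ]
nest 0.83 [357. 179.] [ 0.57  -0.174  0.   ]
bushing_axis 0.56 [356. 173.] [ 0.579 -0.165  0.08 ]
pin_hole 0.94 [364. 171.] [ 0.585 -0.187  0.08 ]
index_pin 0.56 [197. 207.] [0.469 0.317 0.01 ]
rack 0.77 [307. 247.] [ 0.354 -0.025  0.   ]
rack 0.75 [217. 213.] [0.452 0.256 0.   ]
rack 0.61 [196. 288.] [0.222 0.308 0.   ]
brass_pin 0.37 [234. 213.] [0.452 0.201 0.01 ]
screwdriver 0.57 [298. 119.] [0.755 0.015 0.   ]
spare_bushing 0.85 [206. 133.] [0.701 0.3   0.   ]
spare_barrel 0.59 [432. 177.] [ 0.585 -0.411  0.   ]
scene [1.09 0.42 0.82]
nest 0.82 [268. 222.] [ 0.581 -0.17   0.   ]
bushing_axis 0.58 [267. 200.] [ 0.577 -0.167  0.08 ]
bushing_axis 0.27 [253. 199.] [ 0.598 -0.197  0.08 ]
pin_hole 0.89 [253. 198.] [ 0.594 -0.202  0.08 ]
index_pin 0.54 [452. 290.] [0.469 0.317 0.01 ]
rack 0.94 [428. 276.] [0.46  0.252 0.   ]
rack 0.75 [362. 202.] [ 0.355 -0.021  0.   ]
rack 0.59 [484. 227.] [0.22  0.293 0.   ]
brass_pin 0.7 [449. 290.] [0.471 0.312 0.01 ]
brass_pin 0.42 [414. 259.] [0.445 0.202 0.01 ]
screwdriver 0.71 [274. 306.] [0.757 0.022 0.   ]
spare_bushing 0.77 [389. 360.] [0.701 0.294 0.   ]
spare_barrel 0.57 [209. 184.] [ 0.584 -0.411  0.   ]
1.0 [[-0.93  0.36 -0.  ]
 [ 0.36  0.93 -0.  ]
 [-0.   -0.   -1.  ]]
```

View pics/top0.png

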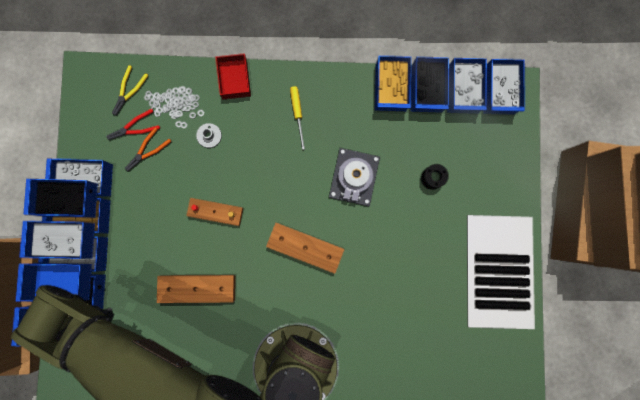

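View pics/scene0.png

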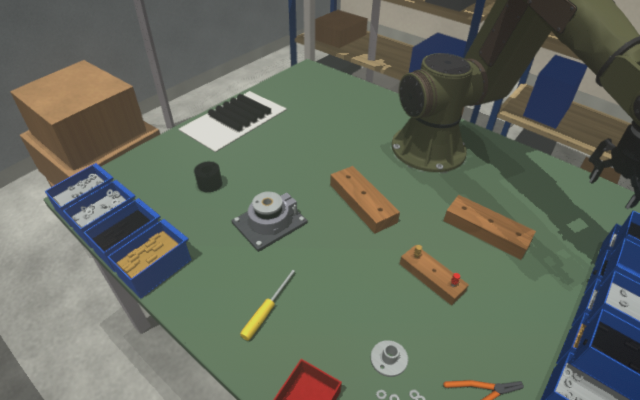

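The rack candidates in the top view are the small one at (215,212), holding a red and a brass pin, and longer empty ones at (305,248) and (196,289). The small one fits: it is 160 mm long, with red pin head at (194,209) and brass at (231,215). The nest is at (356,174). I'll confirm from near with the wrist camera, at the rack and then at the nest.

```bash
cat >> h.py <<'E'
R0=np.array([[-1,0,0],[0,1,0],[0,0,-1.]])
E
python3 - <<'E'
from h import *
def look(p,name,qs):
    arm.reach(p,R0); m=arm.camera_model("wrist"); im=arm.capture("wrist"); cv2.imwrite(f"pics/{name}.png",im)
    print(name,arm.current_t(),np.round(arm.current_eef_pos(),4),np.round(m["cam_to_world"],3)[:3].tolist())
    for q,z in qs:
        for r in arm.pinpoint(q,"wrist")[:2]:
            uv=r["at"][::-1]; print(q,round(r["conf"],2),np.round(uv),np.round(atz("wrist",uv,z,m),4))
    for q,z in (("index_pin",.066),) if name=="w1" else ():
        for r in arm.recognise(q,"wrist")[:2]: print("box",r)
look([.57,-.17,.3],"w0",(("bushing_axis",.08),("pin_hole",.08),("nest",0)))
look([.46,.29,.25],"w1",(("index_pin",.01),("brass_pin",.01),("rack",0)))
print(arm.current_contact_force())
E
```

```text
w0 3.7917 [ 0.5702 -0.1693  0.3   ] [[-0.001, 0.948, 0.32, 0.488], [1.0, 0.001, -0.0, -0.168], [-0.001, 0.32, -0.948, 0.429]]
bushing_axis 0.74 [316. 174.] [ 0.5785 -0.1658  0.08  ]
pin_hole 0.91 [299. 190.] [ 0.5956 -0.1829  0.08  ]
nest 0.86 [315. 160.] [ 0.582  -0.1663  0.    ]
w1 5.725 [0.4606 0.2893 0.2501] [[0.001, 0.947, 0.32, 0.379], [1.0, -0.001, -0.001, 0.29], [-0.001, 0.32, -0.947, 0.379]]
index_pin 0.66 [336. 168.] [0.4673 0.3153 0.01  ]
index_pin 0.31 [234. 152.] [0.4499 0.2057 0.01  ]
brass_pin 0.81 [236. 151.] [0.4491 0.2079 0.01  ]
rack 0.86 [288. 156.] [0.4568 0.2625 0.    ]
rack 0.82 [27. 66.] [ 0.3545 -0.0175  0.    ]
box {'bbox': [339.5, 178.6, 20.3, 24.3], 'conf': 0.57}
[-0.54758206  0.62510918 -0.46207884]
```

View pics/w0.png

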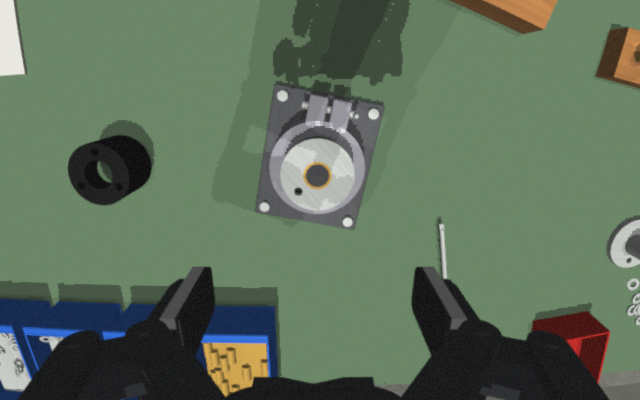

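View pics/w1.png

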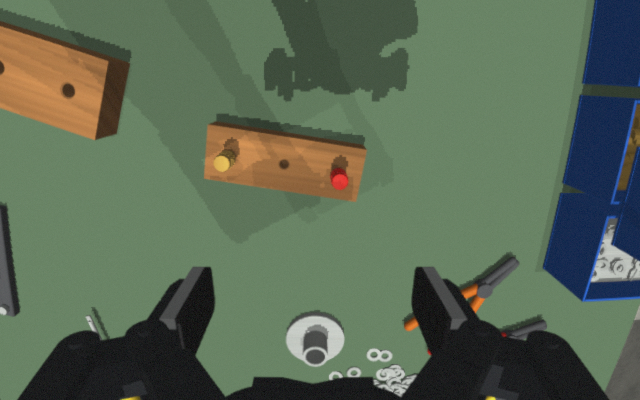

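The wrist view at the nest shows the flange centred at (317,175) and the pin hole at (298,191). That puts the hole 24 mm from the axis, against 26 mm given. The rack view shows the brass head at (223,162), the red head at (340,180) and the empty middle hole at (284,164). The pins are 109 mm apart (110 mm expected), so this is the right rack. I'll check one enlarged crop and refine the red head's position by colour.

Run:
```python
from h import *
im=cv2.imread("pics/w1.png")
cv2.imwrite("pics/crop.png",cv2.resize(im[110:215,190:380],None,fx=4,fy=4,interpolation=cv2.INTER_NEAREST))
h=cv2.cvtColor(im,cv2.COLOR_BGR2HSV)
roi=np.zeros(im.shape[:2],bool); roi[130:210,300:370]=1
red=((h[...,0]<6)|(h[...,0]>174))&(h[...,1]>150)&roi
bright=red&(h[...,2]>.85*h[...,2][red].max())
for m,z in((red,.053),(bright,.066)):
    y,x=np.nonzero(m); print(len(x),x.min(),x.max(),y.min(),y.max(),x.mean(),y.mean(),atz("wrist",(x.mean(),y.mean()),z).round(4))
```

```text
300 331 347 168 189 338.68666666666667 178.52333333333334 [0.4674 0.3151 0.053 ]
172 332 347 175 188 339.5232558139535 181.44767441860466 [0.4667 0.315  0.066 ]
```

View pics/crop.png

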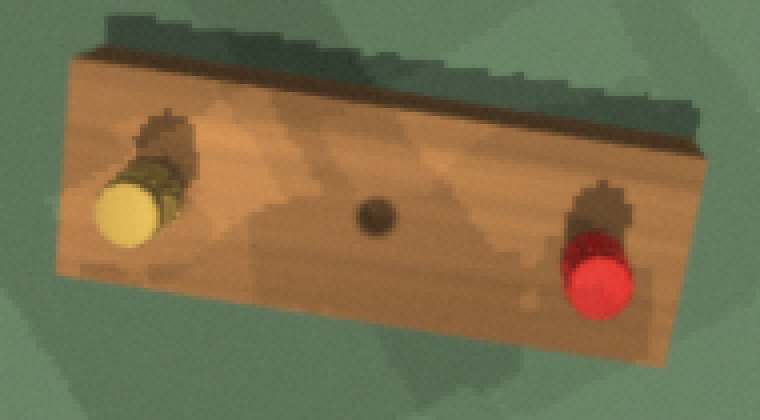

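The crop confirms it: red pin at the right end, brass at the left. The pin's axis is at (0.467, 0.315). Grasping now.

Run:
```python
from h import *
arm.move_gripper(.55)
arm.reach([.467,.315,.12],R0); arm.line_to([.467,.315,.056],speed=.1)
f0=np.array(arm.current_contact_force()); arm.move_gripper(0)
print(arm.current_width(),arm.current_grasp_force(),np.array(arm.current_contact_force())-f0)
arm.line_to([.467,.315,.135],speed=.1)
print(arm.current_t(),arm.current_grasp_force(),np.round(arm.current_eef_pos(),4),arm.current_contact_force())
# hover beside the hole: tip ~6 mm above flange
arm.reach([.595,-.184,.18],R0); arm.line_to([.595,-.184,.136],speed=.1)
m=arm.camera_model("wrist"); cv2.imwrite("pics/w2.png",arm.capture("wrist"))
print(arm.current_t(),np.round(arm.current_eef_pos(),4),arm.current_contact_force())
for q,z in(("index_pin",.09),("pin_hole",.08),("bushing_axis",.08)):
    for r in arm.pinpoint(q,"wrist")[:2]: print(q,round(r["conf"],2),np.round(r["at"][::-1]),atz("wrist",r["at"][::-1],z,m).round(4))
```

```text
0.16172960864703317 58.4595912694931 [-0.24848196  0.10892971  6.66209892]
9.1167 58.464394211769104 [0.4667 0.3148 0.1343] [ 0.09710544  0.66570981 -1.43373312]
11.6333 [ 0.5953 -0.184   0.1367] [ 0.13292872  0.04511558 -0.1155153 ]
index_pin 0.8 [313. 238.] [ 0.5951 -0.1831  0.09  ]
pin_hole 0.56 [312. 234.] [ 0.5971 -0.1833  0.08  ]
bushing_axis 0.89 [345. 207.] [ 0.5806 -0.165   0.08  ]
```

View pics/w2.png

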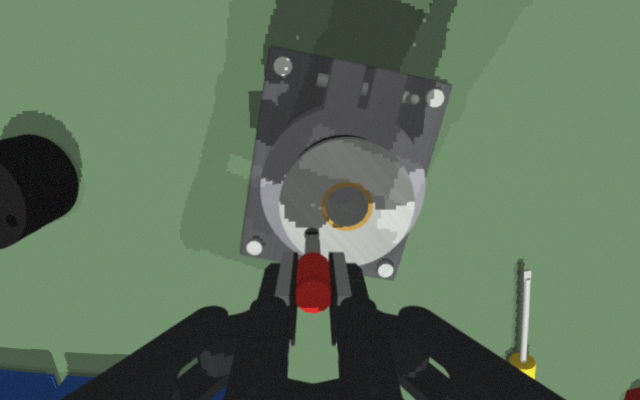

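The pin is held upright with its shank tip at about (312,240). The hole is just beyond it at (312,233) and the flange bore at (347,206). The tip needs about 2 mm more in +x. I'll lower it by feel.

```bash
cat >> h.py <<'E'
def F(): return np.array(arm.current_contact_force())
def down(xy,z0,z1,step=.001,lim=4,speed=.03,fz0=0):
    """lower in steps until the upward force exceeds lim; returns commanded z"""
    z=z0
    while z>z1+1e-6:
        z=max(z-step,z1); arm.line_to([xy[0],xy[1],z],speed=speed)
        f=F()[2]-fz0
        if f>lim: break
    return z
E
python3 - <<'E'
from h import *
xy=[.597,-.1835]
arm.line_to([*xy,.129],speed=.06); arm.sleep(.2); f0=F(); t=arm.current_t()
z=down(xy,.129,.117,fz0=f0[2]); 
print(f0,z,F()-f0,np.round(arm.current_eef_pos(),4),t,arm.current_t(),arm.current_wrist_torque())
E
```

```text
[ 0.21699391  0.39410098 -0.610575  ] 0.118 [-2.46909837 -2.43263311  5.22684419] [ 0.5972 -0.1835  0.1186] 12.2583 15.0083 [-0.38339156  0.23919939 -0.06405797]
```

The pin is in the flange hole and rests on the barrel: the tip is at about 72.6 mm (72 expected). Next I turn the bushing in small arcs under about 5 N and watch for the drop.

```bash
cat > turn.py <<'E'
from h import *
import sys
sgn=float(sys.argv[1]); c=np.array([.5784,-.1654]); f0=np.array([.2,.4,-.6])
p=np.array([.597,-.1835]); a0=np.arctan2(*(p-c)[::-1]); r=.026; z=.118; dr=0; log=[]
for i in range(1,39):
    a=a0+sgn*np.radians(3*i); e=np.array([np.cos(a),np.sin(a)]); q=c+(r+dr)*e
    arm.line_to([*q,z],speed=.05); f=F()-f0; fr=f[:2]@e; zz=arm.current_eef_pos()[2]
    log.append((i*3,round(f[2],1),round(fr,1),round(f[:2]@[-e[1],e[0]],1),round(zz*1e3,2),round(dr*1e3,2)))
    if np.linalg.norm(f[:2])>16 or f[2]>16: print("force"); break
    dr=np.clip(dr+1e-4*fr,-.002,.002)
    if f[2]<1.5:
        arm.line_to([*q,z-.002],speed=.05); f=F()-f0; zz=arm.current_eef_pos()[2]; log.append(("probe",f.round(1).tolist(),round(zz*1e3,2)))
        if f[2]<6 and zz<.1172: print("drop"); break
        arm.line_to([*q,z],speed=.05)
        if F()[2]-f0[2]<2: z-=.0003
    elif f[2]>7: z+=.0002
    elif f[2]<4: z-=.0002
    if arm.current_t()>40: break
for l in log: print(*l)
print(arm.current_t(),np.degrees(a),q,z)
E
python3 turn.py 1
```

```text
3 7.7 0.4 -5.8 118.56 0.0
6 5.3 0.7 -6.4 118.58 0.04
9 5.3 1.2 -6.0 118.58 0.11
12 4.8 1.0 -6.7 118.61 0.23
15 5.6 -0.5 -6.2 118.58 0.33
18 4.8 0.8 -7.1 118.64 0.28
21 4.2 0.5 -6.1 118.64 0.36
24 3.9 0.5 -6.3 118.65 0.42
27 6.7 -0.9 -6.4 118.59 0.47
30 4.0 0.7 -6.0 118.62 0.37
33 5.4 0.9 -6.6 118.61 0.45
36 5.6 1.0 -6.9 118.63 0.53
39 4.3 1.0 -6.1 118.63 0.63
42 5.1 -0.7 -6.3 118.6 0.74
45 3.5 0.4 -5.9 118.63 0.67
48 4.9 -0.4 -6.5 118.59 0.71
51 4.7 0.6 -6.3 118.59 0.68
54 6.0 -0.1 -6.2 118.54 0.73
57 4.7 1.4 -4.7 118.39 0.73
60 2.1 2.1 -2.8 117.85 0.86
63 1.5 1.4 -3.9 117.49 1.08
66 2.1 1.1 -4.1 117.34 1.22
69 1.7 -0.4 -7.9 117.33 1.32
72 1.3 -1.2 -12.3 117.36 1.28
probe [3.0, -12.0, 8.7] 116.34
75 9.3 -0.3 -6.0 118.23 1.16
78 9.1 -0.7 -6.6 118.37 1.13
81 6.8 -1.7 -6.8 118.47 1.06
84 8.8 -0.4 -6.1 118.48 0.89
87 6.3 -0.2 -7.5 118.56 0.85
90 7.2 -0.2 -7.4 118.53 0.83
93 5.3 0.0 -6.0 118.59 0.81
96 5.3 -0.3 -6.6 118.59 0.81
99 5.0 0.2 -6.7 118.59 0.78
102 5.4 -0.6 -5.9 118.6 0.79
105 5.1 -0.3 -6.0 118.58 0.73
108 5.5 -0.7 -5.9 118.62 0.71
111 5.0 -1.0 -6.4 118.6 0.63
114 5.4 0.5 -5.9 118.58 0.54
25.0083 69.78054816028344 [ 0.58757197 -0.14049742] 0.11779999999999999
```

The pin dipped 1.3 mm between 57° and 75°, so there is a hole centred near 65°. I'll lift off the barrel slightly, turn back to 65° and lower by feel.

```bash
cat > ins.py <<'E'
from h import *
c=np.array([.5784,-.1654]); f0=np.array([.2,.4,-.6]); p=np.array([.597,-.1835]); a0=np.arctan2(*(p-c)[::-1])
def at(d,r): a=a0+np.radians(d); return c+r*np.array([np.cos(a),np.sin(a)])
def rep(s):
    f=F()-f0; print(s,f.round(1),np.round(arm.current_eef_pos(),4),round(arm.current_t(),2)); return f
arm.line_to([*at(114,.0266),.1192],speed=.05)
for d in range(107,65,-7): arm.line_to([*at(d,.0268),.1192],speed=.06)
q=at(65,.0270); arm.line_to([*q,.1192],speed=.05); rep("back")
z=.1175
arm.line_to([*q,z],speed=.05); rep("z")
while z>.0955:
    z-=.0015; arm.line_to([*q,z],speed=.04); f=rep(round(z,4))
    if f[2]>5:break
    if np.linalg.norm(f[:2])>4: q=q+1e-4*np.clip(f[:2],-8,8)/1
    if z<.1125: break
E
python3 ins.py
```

```text
back [ 1.5  2.7 -1.4] [ 0.6037 -0.1559  0.1192] 27.01
z [2.3 2.5 1.2] [ 0.6038 -0.1559  0.1177] 27.26
0.116 [2.8 0.7 3.3] [ 0.6039 -0.156   0.1164] 27.51
0.1145 [ 4.8 -2.2  0.6] [ 0.6038 -0.1562  0.1145] 27.76
0.113 [ 2.3 -2.6  3.3] [ 0.6041 -0.1563  0.113 ] 28.01
0.1115 [ 2.7 -4.6  4.3] [ 0.6042 -0.1563  0.1116] 28.26
```

It dropped in (tip 14 mm below the flange face). I'll keep lowering with lateral compliance.

Run:
```python
from h import *
f0=np.array([.2,.4,-.6]); q=np.array(arm.current_eef_pos())[:2]; z=.1115
f=F()-f0
while z>.0945:
    q=q+1e-4*np.clip(f[:2],-6,6)
    z-=.0015 if z>.099 else .0007
    arm.line_to([*q,z],speed=.04); f=F()-f0
    print(round(z,4),f.round(1),np.round(arm.current_eef_pos(),4),round(arm.current_t(),2))
    if f[2]>9 or np.linalg.norm(f[:2])>14:break
```

```text
0.11 [ 2.1 -2.1  2.3] [ 0.6043 -0.1566  0.1097] 28.51
0.1085 [ 1.2 -0.1  0.3] [ 0.6045 -0.1567  0.1081] 28.76
0.107 [1.3 1.4 0.2] [ 0.6046 -0.1567  0.1066] 29.01
0.1055 [-0.   1.1 -0.1] [ 0.6047 -0.1567  0.1052] 29.26
0.104 [-0.9  0.4 -0.3] [ 0.6048 -0.1567  0.1037] 29.51
0.1025 [ 0.6  0.1 -0.6] [ 0.6047 -0.1567  0.1023] 29.76
0.101 [ 0.1 -0.2  0.2] [ 0.6048 -0.1567  0.1008] 30.01
0.0995 [-0.5  0.3  0.2] [ 0.6048 -0.1567  0.0993] 30.26
0.098 [ 0.7 -0.3  0. ] [ 0.6048 -0.1567  0.0979] 30.51
0.0973 [-0.  -0.5  1.9] [ 0.6049 -0.1567  0.0973] 30.76
0.0966 [-2.1 -0.8  5.1] [ 0.605  -0.1568  0.0968] 31.01
0.0959 [-2.5  0.4  8.7] [ 0.605  -0.1568  0.0967] 31.26
0.0952 [-3.8  1.5 13.4] [ 0.605  -0.1568  0.0966] 31.51
```

Firm stop at about 96.6 mm (96 expected), so the head is on the flange. Relaxing, releasing and checking.

Run:
```python
from h import *
q=np.array(arm.current_eef_pos())[:2]
arm.line_to([*q,.0966],speed=.04); arm.move_gripper(.45)
arm.line_to([*q,.17],speed=.08)
arm.reach([.575,-.165,.26],R0); arm.sleep(.3)
m=arm.camera_model("wrist"); im=arm.capture("wrist"); cv2.imwrite("pics/w3.png",cv2.resize(im[60:310,160:480],None,fx=2.4,fy=2.4))
print(arm.current_t(),q,F())
h=cv2.cvtColor(im,cv2.COLOR_BGR2HSV); red=((h[...,0]<6)|(h[...,0]>174))&(h[...,1]>150); red[320:]=0
_,l,s,c=cv2.connectedComponentsWithStats(red.astype(np.uint8)); i=1+s[1:,4].argmax()
print(s[i],atz("wrist",c[i],.093,m).round(4),atz("wrist",(c[i][0],s[i][1]),.08,m).round(4))
```

```text
34.0 [ 0.60503417 -0.1568164 ] [-0.31129358 -0.00363149  0.16901909]
[314 202  17  24 347] [ 0.6058 -0.1559  0.093 ] [ 0.5993 -0.1556  0.08  ]
```

View pics/w3.png

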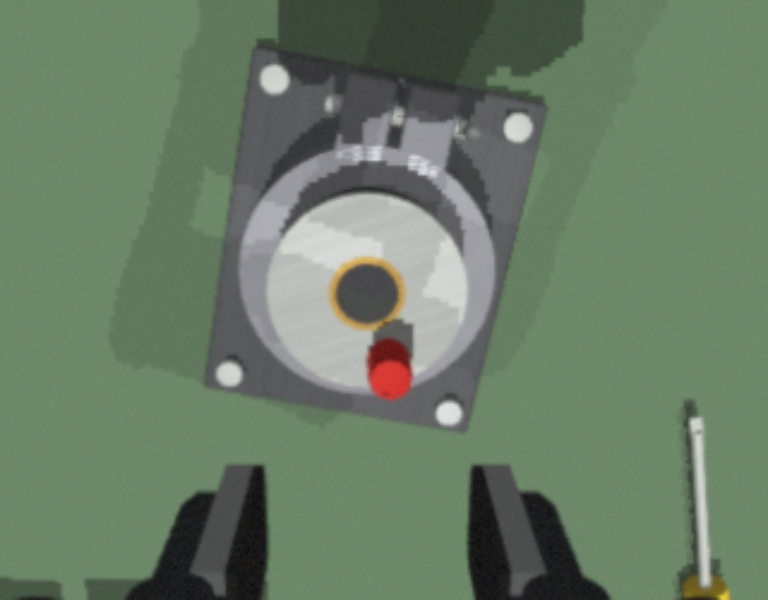

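The head sits on the flange at crop (390,370), upright with its contact shadow adjacent, and the hand is clear. As a last check I'll feel the head top gently with the shut fingers. Its height should be 106 mm, which puts the TCP at about 120 mm.

Run:
```python
from h import *
q=[.605,-.1568]
arm.move_gripper(0); arm.reach([*q,.15],R0); arm.line_to([*q,.125],speed=.08); arm.sleep(.2); f0=F()[2]
z=down(q,.125,.1165,step=.0008,lim=6,fz0=f0)
print(z,F()[2]-f0,np.round(arm.current_eef_pos(),4),arm.current_t())
arm.line_to([*q,.2],speed=.1); arm.sleep(.3); print(F(),arm.current_t())
```

```text
0.11860000000000004 10.17633859012211 [ 0.6054 -0.1571  0.1199] 37.6417
[ 0.85668345 -0.08998833  0.01433492] 38.9083
```

Firm contact at TCP 119.9 mm, so the head top is at 106 mm and the pin is fully home.

```bash
python3 -c "
from h import *
print(arm.hand_in())"
```

```text
the job is handed in; nothing more can be done
None
```

The red index pin is locked fully home through the bushing into a barrel hole, and it was released and handed in at about 39 s of the 58 s allowed; no verdict came back.

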